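# Macarons in order of shade

### The arm

A 6-joint arm with a two-finger parallel gripper is mounted at the origin on the work surface. World frame = base frame: x ahead of the robot, y to its left, z up, the work surface at z = 0. Lengths are in m, angles in rad, forces in N, time in s.
With the tool pointing down it reaches from about 0.35 to 0.975 m from the base axis. Payload 4.9 kg.
Tool frame: the origin (TCP) lies at the very end of the fingers, on their centre line; the grasp point (between the pads) lies 19 mm behind it (ctrl.grasp_offset is the distance from the TCP to the grasp point, in m); z points along the fingers, y is the line along which they close (so a half turn about z gives the same grasp; the last joint's range is limited). The gripper opens to 85 mm and grips with 20 to 120 N. Pads are 22 mm wide; open, the fingers measure 114 mm over their backs; the gripper's body (76 mm by 85 mm) begins 54 mm behind the grasp point. The pads swing forward as they close: fully open they stand 13 mm farther back than shut.
Start: joints at [-0.119, 0.053, 1.613, -0, 1.476, -0.119], TCP at [0.625, 0, 0.231] pointing down, gripper open.
Joint ranges: [-3.01, 3.01], [-1.01, 2.22], [0.06, 2.58], [-1.02, 4.17], [0.09, 2.62], [-3.14, 3.14]. Speed limits (rad/s): [2.57, 2.57, 3.14, 3.14, 3.14, 3.14].

### API

Orientations are given as a rotation vector (axis times angle).
In Python, from station import ctrl, optics gives the robot as it stands.
- The arm moves only by the shell command python3 -m handwheel 'ROWS' [OPENING] [FORCE]. ROWS is JSON, a list of rows, each an object of numbers: "tx", "ty", "tz": the shift along the tool's x, y, z in mm; "roll": the turn about the tool's z in rad. A call has 1 to 12 rows; each row shifts and turns the commanded pose from where the row before left it, along the tool's axes as they then stand; what a row does not reach is not made up. A row lasts 1/12 s, in which the tool goes at most 41.7 mm and 7.16 degrees, less where a joint would pass 70% of its speed; a pose out of reach is approached as far as the arm can. A call with a gripper value outside its range is refused whole. OPENING is the finger opening in mm, from 0 to 85.4, set as the call begins (- or left out, the last holds). The fingers move at their own pace and stop on an object; FORCE is the grip in N (left out, the last holds). Time passes only in rows, so rows that do not move let the fingers close. It gives the time, the measured TCP pose, the force, the opening and the grip force at its end, in the units of the state.
- ctrl.get_obs(): the state, without advancing time (a new reading comes with each control period).
- optics.get_image(name): name is "scene" or "side" or "wrist"; returns (picture, depth): 400x640x3 uint8, red, green, blue; 400x640 float32, m along the optical axis (not along the pixel's ray), 0 where there is no reading.
- optics.camera_params(name): a dict with "mtx" (3x3 intrinsics, pixels), "extrinsics" (4x4, takes a point from camera to world coordinates); the wrist camera has in their place "tool_from_camera" (4x4, takes a point from camera to tool coordinates, whose origin is the TCP and whose axes are the flange's). Camera axes: x right, y down, z forward; pixel columns grow to the right and rows downward; lengths in m; the calibration is good to about 2 mm. A picture is of the moment at which its call begins: read the wrist's pose just before it. camera_params takes no time and is no camera call.
- ctrl.finish_job(): hands the job in; it is judged then, once.
The state is a dict: "t": time; "q": joint angles; "dq": joint speeds; "effort": joint torques, N m; "tool_pos": TCP position; "tool_rot": TCP orientation; "contact_force": force on the tool from outside, world axes, zero at the start; "wrist_torque": the same for the moment, N m; "opening": finger opening in m; "grip_force": force on a finger pad.
Only numpy, scipy, OpenCV 4.12 (cv2) and the standard library are available. Lean on these libraries where they do the work, as an engineer would, in place of code of your own. Each camera call takes 0.05 s, during which the arm holds its last target. There are 200 camera calls.

### The job

Line the four macarons up by shade on the row of white marks, one centred on each mark and lying flat with the pearl on top: the palest on the mark next to the white sugar pot, then darker and darker, the darkest at the far end. One macaron still sits sunk in the blue press: push the red lever fully down to raise it, then lift it out. Leave the sugar pot where it stands.

Things in the scene. Friction and masses are not known exactly. Their poses are not given: they have to be found in the camera images.
- macaron_cream: Loose macaron, pale cream (the palest), 44 mm across, 26 mm high, about 30 g, with a tiny yellow pearl on top. Origin: centre of its underside; z up through the pearl. At the start three macarons lie, 60 mm or more apart, on a rimless grey board 12 mm high (110 x 235 mm); one, any of the four, sits sunk in the press. All origins are then at height 12 mm.
- macaron_pink: Loose macaron, pink (second palest), 44 mm across, 26 mm high, about 30 g, with a tiny yellow pearl on top. Origin: centre of its underside; z up through the pearl. At the start three macarons lie, 60 mm or more apart, on a rimless grey board 12 mm high (110 x 235 mm); one, any of the four, sits sunk in the press. All origins are then at height 12 mm.
- macaron_raspberry: Loose macaron, deep raspberry red (second darkest), 44 mm across, 26 mm high, about 30 g, with a tiny yellow pearl on top. Origin: centre of its underside; z up through the pearl. At the start three macarons lie, 60 mm or more apart, on a rimless grey board 12 mm high (110 x 235 mm); one, any of the four, sits sunk in the press. All origins are then at height 12 mm.
- macaron_chocolate: Loose macaron, nearly black chocolate brown (the darkest), 44 mm across, 26 mm high, about 30 g, with a tiny yellow pearl on top. Origin: centre of its underside; z up through the pearl. At the start three macarons lie, 60 mm or more apart, on a rimless grey board 12 mm high (110 x 235 mm); one, any of the four, sits sunk in the press. All origins are then at height 12 mm.
- mark1: Fixed round white mark, 52 mm across, 3 mm thick, number 1 of four in a straight row (1 at the robot's left, 4 at its right; 78 mm between centres) on a dark wooden board 8 mm high, 90 mm wide, 300 mm long. Origin: centre of the mark's underside, on the board's top (its own top is 3 mm higher); y along the row towards mark 1.
- mark2: Fixed round white mark, 52 mm across, 3 mm thick, number 2 of four in a straight row (1 at the robot's left, 4 at its right; 78 mm between centres) on a dark wooden board 8 mm high, 90 mm wide, 300 mm long. Origin: centre of the mark's underside, on the board's top (its own top is 3 mm higher); y along the row towards mark 1.
- mark3: Fixed round white mark, 52 mm across, 3 mm thick, number 3 of four in a straight row (1 at the robot's left, 4 at its right; 78 mm between centres) on a dark wooden board 8 mm high, 90 mm wide, 300 mm long. Origin: centre of the mark's underside, on the board's top (its own top is 3 mm higher); y along the row towards mark 1.
- mark4: Fixed round white mark, 52 mm across, 3 mm thick, number 4 of four in a straight row (1 at the robot's left, 4 at its right; 78 mm between centres) on a dark wooden board 8 mm high, 90 mm wide, 300 mm long. Origin: centre of the mark's underside, on the board's top (its own top is 3 mm higher); y along the row towards mark 1.
- press: Fixed blue block 100x100x38 mm, origin under the centre of its 50 mm pocket. The macaron in it is flush, not grippable. At -y a stiff lever with red paddle (36x32 mm), between cheeks 56 mm high: paddle centre (0,-127,66) mm in this frame, its top 4 mm higher. Pushed down (4-8 N, closed fingers) to its stop, centre (0,-129,31), it stays; the macaron rises 20 mm in proportion, to stand 20 mm proud.
- sugar_pot: White round sugar pot with a small knob, 58 mm across, 70 mm high, loose on the table beyond one end of the row of marks (about 83 mm from the end mark's centre): it shows which end is for the palest macaron. Origin: centre of its underside. Beyond the other end stands a dark square tin (50 x 50 x 68 mm).
Not all that is in view belongs to the job. Of the things shaped like the press, the blue one is meant.

How it is judged:
At the end, for the whole second after the job is handed in: Each macaron lies on its own mark, in order of shade from the palest beside the sugar pot to the darkest at the other end, centred within 12 mm, resting on the mark, pearl up and level within 0.15 rad, released and at rest (((horizontal distance between sugar_pot and mark1 below 0.13 m and horizontal distance between macaron_cream and mark1 below 0.012 m and z of macaron_cream in the frame of mark1 between -0.001 and 0.007 m and horizontal distance between macaron_pink and mark2 below 0.012 m and z of macaron_pink in the frame of mark2 between -0.001 and 0.007 m and horizontal distance between macaron_raspberry and mark3 below 0.012 m and z of macaron_raspberry in the frame of mark3 between -0.001 and 0.007 m and horizontal distance between macaron_chocolate and mark4 below 0.012 m and z of macaron_chocolate in the frame of mark4 between -0.001 and 0.007 m) or (horizontal distance between sugar_pot and mark4 below 0.13 m and horizontal distance between macaron_cream and mark4 below 0.012 m and z of macaron_cream in the frame of mark4 between -0.001 and 0.007 m and horizontal distance between macaron_pink and mark3 below 0.012 m and z of macaron_pink in the frame of mark3 between -0.001 and 0.007 m and horizontal distance between macaron_raspberry and mark2 below 0.012 m and z of macaron_raspberry in the frame of mark2 between -0.001 and 0.007 m and horizontal distance between macaron_chocolate and mark1 below 0.012 m and z of macaron_chocolate in the frame of mark1 between -0.001 and 0.007 m)) and angle between each of macaron_cream, macaron_pink, macaron_raspberry, macaron_chocolate's own z axis and vertical below 0.15 rad and linear speed of each of macaron_cream, macaron_pink, macaron_raspberry, macaron_chocolate below 0.02 m/s and angular speed of each of macaron_cream, macaron_pink, macaron_raspberry, macaron_chocolate below 0.3 rad/s); the robot touches nothing.
It fails at once if the sugar pot is shifted by more than 20 mm or tipped (distance of sugar_pot from where it was at the start of the episode above 0.02 m or angle between sugar_pot's own z axis and vertical above 0.3 rad).
It also fails if it takes over 93 s, if anything falls off the work surface, if the arm or the gripper's body presses on something with over 40 N, if the wrist force passes 120 N, or if a joint passes its speed limit or range.

## Working session

There is one attempt and no reset: what is moved stays moved. The work goes in short steps, Python scripts to look and compute and a shell command to move; the robot and the scene stay as the last step left them, time stands still between calls to the robot, and variables do not carry over. Pictures are saved under pics/ and viewed, at most 14 in all, crops included, and the job is handed in when it is done.

```bash
ls; mkdir -p pics; cat > h.py <<'E'
import numpy as np, cv2
from station import ctrl, optics
from scipy.spatial.transform import Rotation as R
def snap(name,fn=None):
    o=ctrl.get_obs(); im,d=optics.get_image(name)
    if fn: cv2.imwrite(f'pics/{fn}.png',im[:,:,::-1]); np.savez(f'pics/{fn}.npz',im=im,d=d,T=pose(name,o))
    return im,d,pose(name,o)
def pose(name,o):
    p=optics.camera_params(name)
    if name!='wrist': return np.array(p['extrinsics'])
    T=np.eye(4);T[:3,:3]=R.from_rotvec(o['tool_rot']).as_matrix();T[:3,3]=o['tool_pos']
    return T@np.array(p['tool_from_camera'])
def ray(name,T,u,v,z):
    K=np.array(optics.camera_params(name)['mtx']); r=T[:3,:3]@np.linalg.inv(K)@[u,v,1]
    return T[:3,3]+r*(z-T[2,3])/r[2]
E
python3 - <<'E'
from h import *
o=ctrl.get_obs();print(o['t'],o['tool_pos'],R.from_rotvec(o['tool_rot']).as_matrix().round(3),o['opening'])
for n in ['scene','side','wrist']: 
    print(n, snap(n,n+'0')[2].round(3))
E
```

```text
pics
0.0 [6.24386196e-01 8.61602761e-05 2.30072976e-01] [[ 0.     1.    -0.002]
 [ 1.    -0.     0.   ]
 [ 0.    -0.002 -1.   ]] 0.08531784985111218
scene [[ 8.380e-01  4.420e-01 -3.200e-01  8.370e-01]
 [ 5.460e-01 -6.780e-01  4.920e-01 -5.190e-01]
 [ 1.000e-03 -5.870e-01 -8.090e-01  1.013e+00]
 [ 0.000e+00  0.000e+00  0.000e+00  1.000e+00]]
side [[ 0.778 -0.392  0.49  -0.045]
 [-0.628 -0.487  0.607 -0.538]
 [ 0.001 -0.78  -0.626  0.674]
 [ 0.     0.     0.     1.   ]]
wrist [[ 1.     0.    -0.001  0.623]
 [-0.    -0.954 -0.298  0.076]
 [-0.001  0.298 -0.954  0.374]
 [ 0.     0.     0.     1.   ]]
```

View pics/scene0.png

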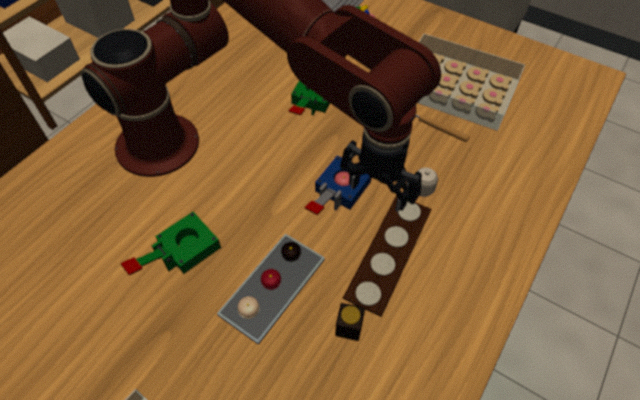

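View pics/side0.png

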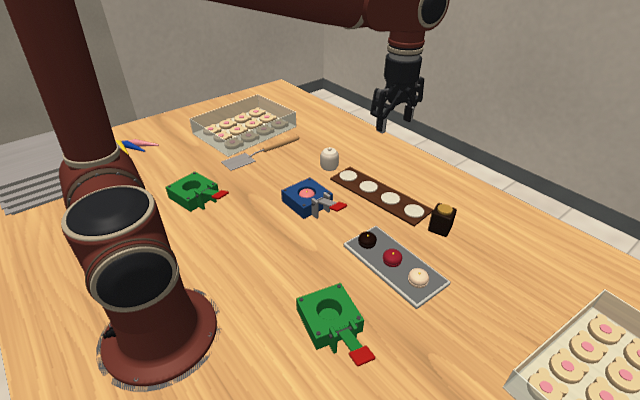

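The scene view shows the pot at (427,181) beside mark (410,211), with marks on to (368,293). Pink is in the blue press at (343,178). Chocolate is at (291,251), raspberry at (271,279) and cream at (248,306). The side view agrees, and nothing there is hidden. I'll measure in enlarged crops.

```bash
python3 - <<'E'
from h import *
im=cv2.imread('pics/side0.png')
cv2.imwrite('pics/c1.png',cv2.resize(im[140:290,270:470],None,fx=4,fy=4,interpolation=cv2.INTER_CUBIC))
im=cv2.imread('pics/scene0.png')
cv2.imwrite('pics/c2.png',cv2.resize(im[160:340,210:450],None,fx=10/3,fy=10/3,interpolation=cv2.INTER_CUBIC))
E
```

```text
(no output)
```

View pics/c1.png

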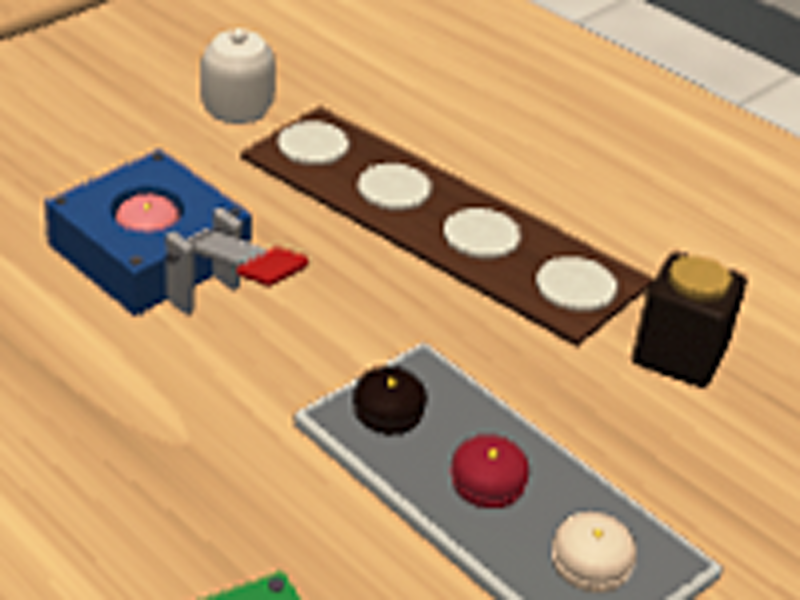

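View pics/c2.png

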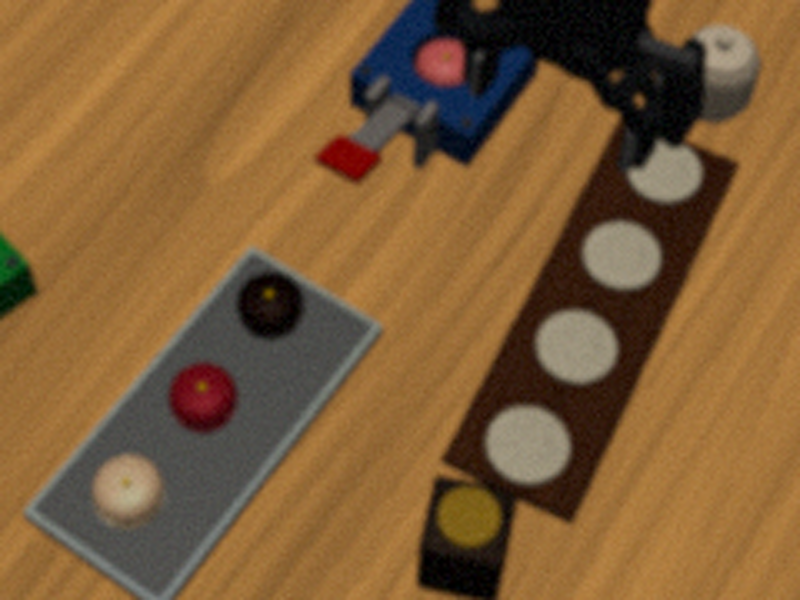

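Side crop: the pearls are choc (391,382), rasp (493,454), cream (598,534) and pink (147,206). The marks are (314,142), (395,186), (482,232), (577,283), and the paddle is (273,265). Scene crop: the pearls are (268,294), (202,387), (126,483). The marks are (622,255), (577,346), (528,444), and the paddle is (348,158).

```bash
python3 - <<'E'
from h import *
S={'choc':(391,382,.039),'rasp':(493,454,.039),'cream':(598,534,.039),'pink':(147,206,.039),'m1':(314,142,.011),'m2':(395,186,.011),'m3':(482,232,.011),'m4':(577,283,.011),'pad':(273,265,.070),'potknob':(238,38,.068)}
C={'choc':(268,294,.039),'rasp':(202,387,.039),'cream':(126,483,.039),'m2':(622,255,.011),'m3':(577,346,.011),'m4':(528,444,.011),'pad':(348,158,.070),'potknob':(724,42,.068)}
T1=pose('side',None);T2=pose('scene',None)
for k,(u,v,z) in S.items():
    a=ray('side',T1,270+u/4-.4,140+v/4-.4,z)
    b=ray('scene',T2,210+C[k][0]*.3-.35,160+C[k][1]*.3-.35,z) if k in C else a*np.nan
    print(k,(a[:2]*1000).round(1),(b[:2]*1000).round(1))
E
```

```text
choc [478.4 -81.1] [479.4 -83.7]
rasp [ 481.2 -159.5] [ 483.1 -160.8]
cream [ 480.5 -235.1] [ 482.7 -237.5]
pink [473.2 147.7] [nan nan]
m1 [642.5 163.3] [nan nan]
m2 [649.9  85.2] [652.   84.2]
m3 [658.2   8.5] [660.1   7. ]
m4 [666.1 -69.5] [668.  -70.6]
pad [470.8  17.5] [475.9  15.8]
potknob [632.8 241.5] [640.3 241.6]
```

```bash
python3 -m handwheel '[{"ty":-18.2,"tx":-10.3,"tz":20.8},{"ty":-18.2,"tx":-10.3,"tz":20.8},{"ty":-18.2,"tx":-10.3,"tz":20.8},{"ty":-18.2,"tx":-10.3,"tz":20.8},{"ty":-18.2,"tx":-10.3,"tz":20.8},{"ty":-18.2,"tx":-10.3,"tz":20.8},{"ty":-18.2,"tx":-10.3,"tz":20.8},{"ty":-18.2,"tx":-10.3,"tz":20.8},{"tx":0},{"tx":0}]' 80 20
```

```text
$[0]: bad value
```

```bash
python3 -m handwheel '[{"tx":0,"ty":-1.5,"tz":0,"roll":0}]' 80 20; python3 -m handwheel '[{"ty":-2}]'
```

```text
t: 0.23
tool_pos: [0.6233, 0.0001, 0.2306]
tool_rot: [-2.221, -2.221, 0.001]
contact_force: [-0.6, 0.1, -0.0]
opening: 0.0798
grip_force: 0.0$[0]: bad value
```

All four keys are needed.

```bash
python3 -m handwheel '[{"tx":-10.3,"ty":-18,"tz":20.8,"roll":0},{"tx":-10.3,"ty":-18,"tz":20.8,"roll":0},{"tx":-10.3,"ty":-18,"tz":20.8,"roll":0},{"tx":-10.3,"ty":-18,"tz":20.8,"roll":0},{"tx":-10.3,"ty":-18,"tz":20.8,"roll":0},{"tx":-10.3,"ty":-18,"tz":20.8,"roll":0},{"tx":-10.3,"ty":-18,"tz":20.8,"roll":0},{"tx":-10.3,"ty":-18,"tz":20.8,"roll":0},{"tx":0,"ty":0,"tz":0,"roll":0},{"tx":0,"ty":0,"tz":0,"roll":0}]'
python3 - <<'E'
from h import *
snap('wrist','w1')
E
```

```text
t: 1.07
tool_pos: [0.4777, -0.0822, 0.0634]
tool_rot: [-2.221, -2.218, 0.002]
contact_force: [0.6, 0.3, -0.2]
opening: 0.0799
grip_force: 0.0
```

View pics/w1.png

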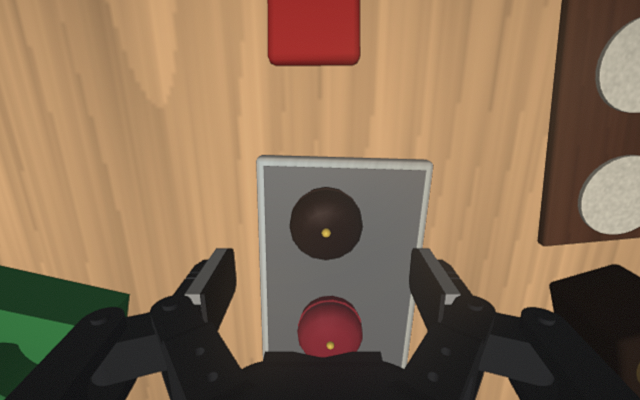

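The wrist view shows the chocolate pearl at (326,232), the raspberry pearl at (330,345) and the fingers on either side. I'll check these against the map.

```bash
python3 - <<'E'
from h import *
T=np.load('pics/w1.npz')['T']
for u,v,z in [(326,232,.039),(330,345,.039),(314,30,.07)]: print(ray('wrist',T,u,v,z).round(4))
E
```

```text
[ 0.4787 -0.0825  0.039 ]
[ 0.4814 -0.1609  0.039 ]
[0.4736 0.0159 0.07  ]
```

```bash
python3 -m handwheel '[{"tx":0,"ty":1,"tz":25,"roll":0},{"tx":0,"ty":0,"tz":16,"roll":0},{"tx":0,"ty":0,"tz":8,"roll":0},{"tx":0,"ty":0,"tz":0,"roll":0}]' && python3 -m handwheel '[{"tx":0,"ty":0,"tz":0,"roll":0},{"tx":0,"ty":0,"tz":0,"roll":0},{"tx":0,"ty":0,"tz":0,"roll":0},{"tx":0,"ty":0,"tz":0,"roll":0},{"tx":0,"ty":0,"tz":0,"roll":0},{"tx":0,"ty":0,"tz":0,"roll":0}]' 30 25
```

```text
t: 1.45
tool_pos: [0.4806, -0.0819, 0.0153]
tool_rot: [-2.22, -2.221, 0.001]
contact_force: [0.3, 0.3, 0.4]
opening: 0.08
grip_force: 0.0
t: 1.95
tool_pos: [0.482, -0.0828, 0.0176]
tool_rot: [2.22, 2.22, 0.003]
contact_force: [0.7, 0.8, 6.0]
opening: 0.043
grip_force: 25.8
```

```bash
python3 -m handwheel '[{"tx":0,"ty":0,"tz":-12,"roll":0},{"tx":0,"ty":0,"tz":-28,"roll":0},{"tx":1.5,"ty":27,"tz":-10,"roll":0},{"tx":2,"ty":32,"tz":0,"roll":0},{"tx":2,"ty":32,"tz":0,"roll":0},{"tx":2,"ty":32,"tz":0,"roll":0},{"tx":2,"ty":32,"tz":0,"roll":0},{"tx":2,"ty":20,"tz":0,"roll":0},{"tx":1,"ty":12,"tz":0,"roll":0},{"tx":0,"ty":0,"tz":0,"roll":0},{"tx":0,"ty":0,"tz":0,"roll":0},{"tx":0,"ty":0,"tz":0,"roll":0}]'
python3 - <<'E'
from h import *
snap('wrist','w2')
snap('side','s2')
o=ctrl.get_obs();print(o['tool_pos'],o['opening'])
E
```

```text
t: 2.95
tool_pos: [0.6665, -0.0698, 0.0658]
tool_rot: [-2.221, -2.221, 0.001]
contact_force: [-0.3, -0.1, -0.1]
opening: 0.0434
grip_force: 25.7
[ 0.66636571 -0.0699286   0.06581222] 0.0430857738537211
```

View pics/w2.png

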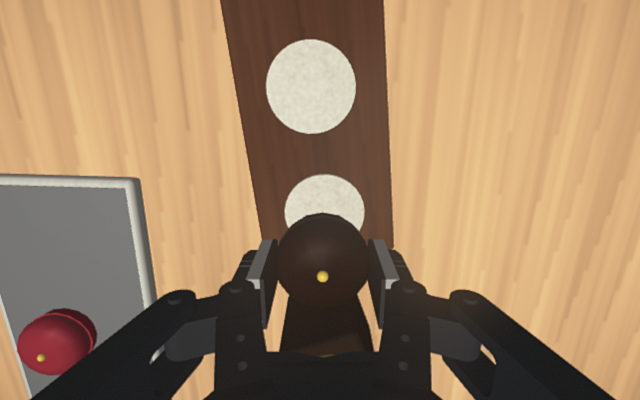

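Chocolate is held level with its pearl at (322,276). Mark 3 is at (311,86), and mark 4's widest row is near (325,213).

```bash
python3 - <<'E'
from h import *
f=np.load('pics/w2.npz');T=f['T'];K=np.array(optics.camera_params('wrist')['mtx'])
print(ray('wrist',T,311,86,.011).round(4),ray('wrist',T,325,213,.011).round(4))
d=f['d'][276,322];print((T[:3,:3]@(np.linalg.inv(K)@[322,276,1]*d)+T[:3,3]).round(4))
E
```

```text
[0.6588 0.0087 0.011 ] [ 0.6671 -0.0703  0.011 ]
[ 0.6652 -0.069   0.0887]
```

```bash
python3 -m handwheel '[{"tx":-1,"ty":1.5,"tz":20,"roll":0},{"tx":0,"ty":0,"tz":15,"roll":0},{"tx":0,"ty":0,"tz":9,"roll":0},{"tx":0,"ty":0,"tz":5,"roll":0},{"tx":0,"ty":0,"tz":0,"roll":0},{"tx":0,"ty":0,"tz":0,"roll":0}]'
```

```text
t: 3.55
tool_pos: [0.6685, -0.0709, 0.0165]
tool_rot: [-2.221, -2.221, 0.001]
contact_force: [0.3, 0.9, 0.3]
opening: 0.0431
grip_force: 26.4
```

```bash
python3 -m handwheel '[{"tx":0,"ty":0,"tz":1.5,"roll":0},{"tx":0,"ty":0,"tz":0,"roll":0}]' && python3 -m handwheel '[{"tx":0,"ty":0,"tz":0,"roll":0},{"tx":0,"ty":0,"tz":0,"roll":0},{"tx":0,"ty":0,"tz":0,"roll":0},{"tx":0,"ty":0,"tz":-20,"roll":0},{"tx":0,"ty":0,"tz":-30,"roll":0},{"tx":0,"ty":0,"tz":0,"roll":0}]' 75
python3 -m handwheel '[{"tx":-10,"ty":-24,"tz":0,"roll":0},{"tx":-16,"ty":-32.5,"tz":0,"roll":0},{"tx":-16,"ty":-32.5,"tz":0,"roll":0},{"tx":-16,"ty":-32.5,"tz":0,"roll":0},{"tx":-16,"ty":-32.5,"tz":0,"roll":0},{"tx":-12,"ty":-25,"tz":0,"roll":0},{"tx":-4,"ty":-7.5,"tz":0,"roll":0},{"tx":0,"ty":0,"tz":0,"roll":0},{"tx":0,"ty":0,"tz":0,"roll":0}]'
```

```text
t: 3.72
tool_pos: [0.669, -0.0709, 0.016]
tool_rot: [-2.221, -2.221, 0.0]
contact_force: [-2.6, -0.4, 3.3]
opening: 0.0431
grip_force: 26.6
t: 4.22
tool_pos: [0.6728, -0.0716, 0.0715]
tool_rot: [2.216, 2.216, 0.008]
contact_force: [0.6, -0.3, 3.2]
opening: 0.075
grip_force: 0.0
t: 4.97
tool_pos: [0.4832, -0.1611, 0.0657]
tool_rot: [2.221, 2.22, 0.001]
contact_force: [0.7, 0.3, 0.1]
opening: 0.0749
grip_force: 0.0
```

```bash
python3 -m handwheel '[{"tx":0.5,"ty":-1,"tz":25,"roll":0},{"tx":0,"ty":0,"tz":16,"roll":0},{"tx":0,"ty":0,"tz":8,"roll":0},{"tx":0,"ty":0,"tz":0,"roll":0}]' && python3 -m handwheel '[{"tx":0,"ty":0,"tz":0,"roll":0},{"tx":0,"ty":0,"tz":0,"roll":0},{"tx":0,"ty":0,"tz":0,"roll":0},{"tx":0,"ty":0,"tz":0,"roll":0},{"tx":0,"ty":0,"tz":0,"roll":0},{"tx":0,"ty":0,"tz":0,"roll":0}]' 30 25
python3 -m handwheel '[{"tx":0,"ty":0,"tz":-12,"roll":0},{"tx":0,"ty":0,"tz":-28,"roll":0},{"tx":25,"ty":26,"tz":-10,"roll":0},{"tx":27,"ty":28,"tz":0,"roll":0},{"tx":27,"ty":28,"tz":0,"roll":0},{"tx":27,"ty":28,"tz":0,"roll":0},{"tx":27,"ty":28,"tz":0,"roll":0},{"tx":23,"ty":25,"tz":0,"roll":0},{"tx":12,"ty":13,"tz":0,"roll":0},{"tx":0,"ty":0,"tz":0,"roll":0},{"tx":0,"ty":0,"tz":0,"roll":0},{"tx":0,"ty":0,"tz":0,"roll":0}]'
cat > held.py <<'E'
from h import *; import sys
f=snap('wrist',sys.argv[1]);im,d,T=f;K=np.array(optics.camera_params('wrist')['mtx'])
o=ctrl.get_obs();print(o['tool_pos'],o['opening'])
hsv=cv2.cvtColor(im,cv2.COLOR_RGB2HSV);m=cv2.inRange(hsv,(20,130,120),(35,255,255));m[:200]=0;m[:,:280]=0;m[:,370:]=0
n,l,s,c=cv2.connectedComponentsWithStats(m)
for i in range(1,n):
    if s[i,4]>15:
        u,v=c[i];dd=d[int(v),int(u)];print(s[i,4],c[i].round(),(T[:3,:3]@(np.linalg.inv(K)@[u,v,1]*dd)+T[:3,3]).round(4))
E
python3 held.py w3
```

```text
t: 5.3
tool_pos: [0.481, -0.1592, 0.0143]
tool_rot: [-2.217, -2.22, 0.002]
contact_force: [-1.0, 0.4, -0.5]
opening: 0.075
grip_force: 0.0
t: 5.8
tool_pos: [0.4828, -0.1609, 0.0179]
tool_rot: [2.219, 2.219, 0.002]
contact_force: [1.1, 0.7, 5.0]
opening: 0.0428
grip_force: 26.0
t: 6.8
tool_pos: [0.6565, 0.0071, 0.0662]
tool_rot: [-2.221, -2.221, 0.002]
contact_force: [-0.2, 0.3, 0.5]
opening: 0.0429
grip_force: 25.7
[0.65637349 0.00678997 0.06619704] 0.04283407166386441
87 [322. 275.] [0.6553 0.008  0.0886]
43 [342. 340.] [ 0.6678 -0.0695  0.04  ]
```

Chocolate has landed well, with its pearl at (668,-70). I'll place raspberry next.

```bash
python3 -m handwheel '[{"tx":0,"ty":3,"tz":20,"roll":0},{"tx":0,"ty":0,"tz":15,"roll":0},{"tx":0,"ty":0,"tz":9,"roll":0},{"tx":0,"ty":0,"tz":6,"roll":0},{"tx":0,"ty":0,"tz":1,"roll":0},{"tx":0,"ty":0,"tz":0,"roll":0}]'
python3 -m handwheel '[{"tx":0,"ty":0,"tz":0,"roll":0},{"tx":0,"ty":0,"tz":0,"roll":0},{"tx":0,"ty":0,"tz":0,"roll":0},{"tx":0,"ty":0,"tz":-20,"roll":0},{"tx":0,"ty":0,"tz":-31,"roll":0},{"tx":0,"ty":0,"tz":0,"roll":0}]' 75
python3 -m handwheel '[{"tx":-27,"ty":-20,"tz":0,"roll":0},{"tx":-30,"ty":-22,"tz":0,"roll":0},{"tx":-30,"ty":-22,"tz":0,"roll":0},{"tx":-30,"ty":-22,"tz":0,"roll":0},{"tx":-30,"ty":-22,"tz":0,"roll":0},{"tx":-30,"ty":-22,"tz":0,"roll":0},{"tx":-30,"ty":-22,"tz":0,"roll":0},{"tx":-25,"ty":-17,"tz":0,"roll":0},{"tx":-12,"ty":-8,"tz":0,"roll":0},{"tx":0,"ty":0,"tz":0,"roll":0},{"tx":0,"ty":0,"tz":0,"roll":0}]'
```

```text
t: 7.35
tool_pos: [0.6597, 0.007, 0.016]
tool_rot: [-2.221, -2.22, 0.003]
contact_force: [-3.1, 0.6, 5.8]
opening: 0.0427
grip_force: 27.1
t: 7.85
tool_pos: [0.6642, 0.0072, 0.0726]
tool_rot: [2.216, 2.216, 0.009]
contact_force: [2.7, -1.4, 1.7]
opening: 0.075
grip_force: 0.0
t: 8.77
tool_pos: [0.4832, -0.2368, 0.0663]
tool_rot: [2.224, 2.219, 0.001]
contact_force: [-0.0, 0.9, -0.2]
opening: 0.0751
grip_force: 0.0
```

```bash
python3 -m handwheel '[{"tx":0.5,"ty":-1.5,"tz":25,"roll":0},{"tx":0,"ty":0,"tz":16,"roll":0},{"tx":0,"ty":0,"tz":9,"roll":0},{"tx":0,"ty":0,"tz":0,"roll":0}]' && python3 -m handwheel '[{"tx":0,"ty":0,"tz":0,"roll":0},{"tx":0,"ty":0,"tz":0,"roll":0},{"tx":0,"ty":0,"tz":0,"roll":0},{"tx":0,"ty":0,"tz":0,"roll":0},{"tx":0,"ty":0,"tz":0,"roll":0},{"tx":0,"ty":0,"tz":0,"roll":0}]' 30 25
python3 -m handwheel '[{"tx":0,"ty":0,"tz":-12,"roll":0},{"tx":0,"ty":0,"tz":-28,"roll":0},{"tx":20,"ty":16,"tz":-10,"roll":0},{"tx":32,"ty":16,"tz":0,"roll":0},{"tx":32,"ty":16,"tz":0,"roll":0},{"tx":32,"ty":16,"tz":0,"roll":0},{"tx":32,"ty":16,"tz":0,"roll":0},{"tx":32,"ty":16,"tz":0,"roll":0},{"tx":32,"ty":16,"tz":0,"roll":0},{"tx":32,"ty":16,"tz":0,"roll":0},{"tx":20,"ty":5,"tz":0,"roll":0},{"tx":0,"ty":0,"tz":0,"roll":0}]'
python3 -m handwheel '[{"tx":30,"ty":7,"tz":0,"roll":0},{"tx":32,"ty":7,"tz":0,"roll":0},{"tx":32,"ty":7,"tz":0,"roll":0},{"tx":27,"ty":5,"tz":0,"roll":0},{"tx":14,"ty":3,"tz":0,"roll":0},{"tx":0,"ty":0,"tz":0,"roll":0},{"tx":0,"ty":0,"tz":0,"roll":0},{"tx":0,"ty":0,"tz":0,"roll":0}]'
python3 held.py w4
```

```text
t: 9.1
tool_pos: [0.4808, -0.2338, 0.0138]
tool_rot: [-2.216, -2.22, 0.001]
contact_force: [-0.2, 0.5, -0.1]
opening: 0.0751
grip_force: 0.0
t: 9.6
tool_pos: [0.4832, -0.2364, 0.0178]
tool_rot: [2.22, 2.219, 0.002]
contact_force: [1.2, 1.7, 4.1]
opening: 0.043
grip_force: 26.0
t: 10.6
tool_pos: [0.6156, 0.0317, 0.0669]
tool_rot: [-2.216, -2.226, -0.001]
contact_force: [-0.3, 0.5, -0.3]
opening: 0.043
grip_force: 25.6
t: 11.27
tool_pos: [0.6436, 0.1616, 0.0662]
tool_rot: [2.222, 2.22, -0.002]
contact_force: [-0.8, -0.7, -0.0]
opening: 0.0428
grip_force: 25.6
[0.64370605 0.16140629 0.06625327] 0.043128461518451476
78 [322. 276.] [0.6425 0.1623 0.0892]
```

View pics/w4.png

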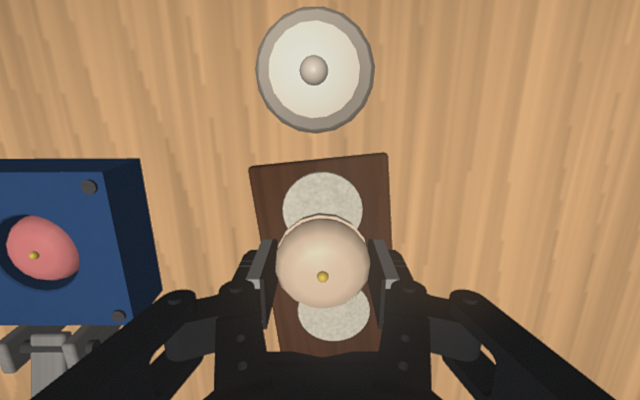

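Cream is held above mark 1, whose widest row is at about (323,211), and the pot stands clear at (314,70).

```bash
python3 -m handwheel '[{"tx":1,"ty":1,"tz":20,"roll":0},{"tx":0,"ty":0,"tz":15,"roll":0},{"tx":0,"ty":0,"tz":9,"roll":0},{"tx":0,"ty":0,"tz":6,"roll":0},{"tx":0,"ty":0,"tz":1,"roll":0},{"tx":0,"ty":0,"tz":0,"roll":0}]'
python3 -m handwheel '[{"tx":0,"ty":0,"tz":0,"roll":0},{"tx":0,"ty":0,"tz":0,"roll":0},{"tx":0,"ty":0,"tz":0,"roll":0},{"tx":0,"ty":0,"tz":-20,"roll":0},{"tx":0,"ty":0,"tz":-36,"roll":0},{"tx":0,"ty":0,"tz":-40,"roll":0},{"tx":0,"ty":0,"tz":-10,"roll":0},{"tx":0,"ty":0,"tz":0,"roll":0}]' 75
python3 -m handwheel '[{"tx":-20,"ty":-22,"tz":0,"roll":0},{"tx":-20,"ty":-24,"tz":0,"roll":0},{"tx":-20,"ty":-24,"tz":0,"roll":0},{"tx":-20,"ty":-24,"tz":0,"roll":0},{"tx":-20,"ty":-24,"tz":0,"roll":0},{"tx":-20,"ty":-24,"tz":0,"roll":0},{"tx":-15,"ty":-20,"tz":0,"roll":0},{"tx":-10,"ty":-10,"tz":0,"roll":0},{"tx":0,"ty":0,"tz":0,"roll":0},{"tx":0,"ty":0,"tz":0,"roll":0},{"tx":0,"ty":0,"tz":0,"roll":0}]' 0
python3 -c "
from h import *
snap('wrist','w5');print(ctrl.get_obs()['tool_pos'])"
```

```text
t: 11.82
tool_pos: [0.6448, 0.1634, 0.0154]
tool_rot: [-2.222, -2.221, 0.002]
contact_force: [-1.1, 0.4, 1.6]
opening: 0.043
grip_force: 27.3
t: 12.48
tool_pos: [0.6485, 0.1646, 0.1276]
tool_rot: [2.217, 2.217, 0.013]
contact_force: [0.4, 0.3, 1.5]
opening: 0.0747
grip_force: 0.0
t: 13.4
tool_pos: [0.4732, 0.0194, 0.1209]
tool_rot: [-2.221, -2.221, 0.0]
contact_force: [-0.0, 0.7, 0.4]
opening: -0.0004
grip_force: 0.0
[0.47343333 0.0195535  0.12108983]
```

View pics/w5.png

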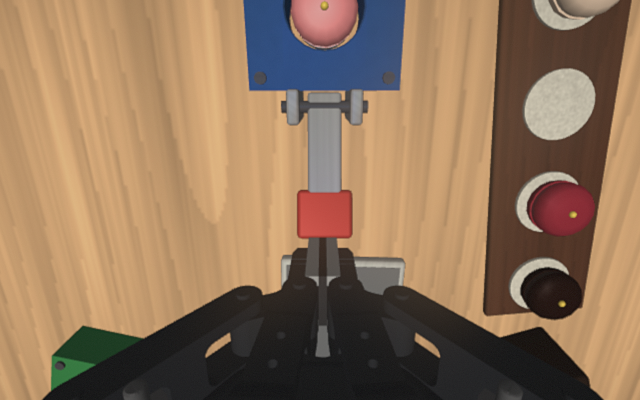

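The paddle is at (325,214), the pink pearl at (324,5) and empty mark 2 at (560,104). The placed macarons are on their marks.

```bash
python3 - <<'E'
from h import *
T=np.load('pics/w5.npz')['T']
for u,v,z in [(325,214,.07),(324,5,.039),(560,104,.011),(573,214,.039),(562,303,.039)]: print(ray('wrist',T,u,v,z).round(4))
E
python3 -m handwheel '[{"tx":-3,"ty":0,"tz":25,"roll":0},{"tx":0,"ty":0,"tz":18,"roll":0},{"tx":0,"ty":0,"tz":10,"roll":0},{"tx":0,"ty":0,"tz":8,"roll":0},{"tx":0,"ty":0,"tz":8,"roll":0},{"tx":0,"ty":0,"tz":8,"roll":0},{"tx":0,"ty":0,"tz":5,"roll":0},{"tx":0,"ty":0,"tz":0,"roll":0}]'
```

```text
[0.4738 0.0198 0.07  ]
[0.4732 0.146  0.039 ]
[0.6519 0.0858 0.011 ]
[0.659  0.0077 0.039 ]
[ 0.668  -0.0702  0.039 ]
t: 14.12
tool_pos: [0.4734, 0.0163, 0.039]
tool_rot: [2.222, 2.221, 0.001]
contact_force: [0.9, 0.2, 0.4]
opening: -0.0001
grip_force: 0.0
```

```bash
python3 -m handwheel '[{"tx":0,"ty":0,"tz":3,"roll":0},{"tx":0,"ty":0,"tz":2,"roll":0},{"tx":0,"ty":0,"tz":0,"roll":0},{"tx":0,"ty":0,"tz":0,"roll":0}]'
```

```text
t: 14.45
tool_pos: [0.4735, 0.0166, 0.036]
tool_rot: [-2.221, -2.221, -0.002]
contact_force: [-4.5, 0.9, 12.6]
opening: 0.0001
grip_force: 5.7
```

Force is 12.6 N at z 36 mm, so the lever is at its stop. I'll push slightly more, raise, and go over the press.

```bash
python3 -m handwheel '[{"tx":0,"ty":0,"tz":1,"roll":0},{"tx":0,"ty":0,"tz":0,"roll":0},{"tx":0,"ty":0,"tz":-20,"roll":0},{"tx":0,"ty":0,"tz":-35,"roll":0},{"tx":0,"ty":0,"tz":-10,"roll":0},{"tx":25,"ty":0,"tz":0,"roll":0},{"tx":30,"ty":0,"tz":0,"roll":0},{"tx":30,"ty":0,"tz":0,"roll":0},{"tx":28,"ty":0,"tz":0,"roll":0},{"tx":16,"ty":0,"tz":0,"roll":0},{"tx":0,"ty":0,"tz":0,"roll":0},{"tx":0,"ty":0,"tz":0,"roll":0}]' 75
python3 -c "
from h import *
snap('wrist','w6');print(ctrl.get_obs()['tool_pos'])"
```

```text
t: 15.45
tool_pos: [0.4725, 0.1456, 0.0978]
tool_rot: [-2.219, -2.223, 0.001]
contact_force: [-0.4, -0.6, 0.6]
opening: 0.0751
grip_force: 0.0
[0.47258828 0.14495434 0.09787669]
```

View pics/w6.png

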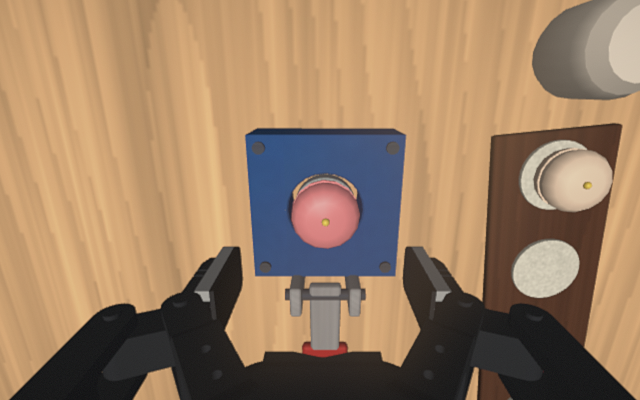

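Pink is raised with its pearl at (325,222). The cream pearl is at (587,185) and mark 2 at (546,268).

```bash
python3 - <<'E'
from h import *
f=np.load('pics/w6.npz');T=f['T'];K=np.array(optics.camera_params('wrist')['mtx'])
d=f['d'][222,325];print((T[:3,:3]@(np.linalg.inv(K)@[325,222,1]*d)+T[:3,3]).round(4))
for u,v,z in [(325,222,.059),(587,185,.039),(546,268,.011)]: print(ray('wrist',T,u,v,z).round(4))
E
```

```text
[0.473  0.1464 0.0614]
[0.473  0.1454 0.059 ]
[0.6435 0.1633 0.039 ]
[0.6515 0.0857 0.011 ]
```

```bash
python3 -m handwheel '[{"tx":0.5,"ty":0,"tz":28,"roll":0},{"tx":0,"ty":0,"tz":18,"roll":0},{"tx":0,"ty":0,"tz":8,"roll":0},{"tx":0,"ty":0,"tz":0,"roll":0},{"tx":0,"ty":0,"tz":0,"roll":0}]' && python3 -m handwheel '[{"tx":0,"ty":0,"tz":0,"roll":0},{"tx":0,"ty":0,"tz":0,"roll":0},{"tx":0,"ty":0,"tz":0,"roll":0},{"tx":0,"ty":0,"tz":0,"roll":0},{"tx":0,"ty":0,"tz":0,"roll":0},{"tx":0,"ty":0,"tz":0,"roll":0}]' 30 25
python3 -m handwheel '[{"tx":0,"ty":0,"tz":-8,"roll":0},{"tx":0,"ty":0,"tz":-15,"roll":0},{"tx":0,"ty":0,"tz":-25,"roll":0},{"tx":-10,"ty":29,"tz":0,"roll":0},{"tx":-10,"ty":30,"tz":0,"roll":0},{"tx":-10,"ty":30,"tz":0,"roll":0},{"tx":-10,"ty":30,"tz":0,"roll":0},{"tx":-10,"ty":30,"tz":0,"roll":0},{"tx":-7,"ty":20,"tz":0,"roll":0},{"tx":-3,"ty":10,"tz":0,"roll":0},{"tx":0,"ty":0,"tz":0,"roll":0},{"tx":0,"ty":0,"tz":0,"roll":0}]'
python3 held.py w7
```

```text
t: 15.92
tool_pos: [0.4729, 0.1449, 0.0443]
tool_rot: [-2.222, -2.22, 0.001]
contact_force: [0.9, -0.6, 0.1]
opening: 0.0745
grip_force: 0.0
t: 16.42
tool_pos: [0.4741, 0.1456, 0.0458]
tool_rot: [2.22, 2.22, 0.003]
contact_force: [-1.3, -0.5, 6.2]
opening: 0.0429
grip_force: 26.0
t: 17.42
tool_pos: [0.6511, 0.0859, 0.0919]
tool_rot: [-2.22, -2.22, 0.002]
contact_force: [-0.4, 0.5, -0.5]
opening: 0.0426
grip_force: 25.7
[0.65064786 0.08613403 0.09189249] 0.042951585550258686
69 [322. 266.] [0.6499 0.0868 0.1068]
30 [334. 315.] [0.6587 0.0089 0.0405]
```

```bash
python3 -m handwheel '[{"tx":-1,"ty":1.5,"tz":25,"roll":0},{"tx":0,"ty":0,"tz":22,"roll":0},{"tx":0,"ty":0,"tz":12,"roll":0},{"tx":0,"ty":0,"tz":5,"roll":0},{"tx":0,"ty":0,"tz":2,"roll":0},{"tx":0,"ty":0,"tz":0.5,"roll":0},{"tx":0,"ty":0,"tz":0,"roll":0}]'
python3 -m handwheel '[{"tx":0,"ty":0,"tz":0,"roll":0},{"tx":0,"ty":0,"tz":0,"roll":0},{"tx":0,"ty":0,"tz":0,"roll":0},{"tx":0,"ty":0,"tz":0,"roll":0},{"tx":0,"ty":0,"tz":-20,"roll":0},{"tx":0,"ty":0,"tz":-36,"roll":0},{"tx":0,"ty":0,"tz":-40,"roll":0},{"tx":0,"ty":0,"tz":-20,"roll":0},{"tx":0,"ty":0,"tz":0,"roll":0}]' 75
python3 -m handwheel '[{"tx":-25,"ty":-15,"tz":-25,"roll":0},{"tx":-25,"ty":-15,"tz":-25,"roll":0},{"tx":-25,"ty":-15,"tz":-25,"roll":0},{"tx":0,"ty":0,"tz":0,"roll":0},{"tx":0,"ty":0,"tz":0,"roll":0}]'
python3 - <<'E'
from h import *
a=snap('side','s8')[0][140:290,270:470,::-1]
cv2.imwrite('pics/f1.png',cv2.resize(a,None,fx=4,fy=4,interpolation=cv2.INTER_CUBIC)); snap('wrist','w8')
E
```

```text
t: 18.05
tool_pos: [0.6542, 0.0848, 0.0272]
tool_rot: [2.22, 2.221, 0.002]
contact_force: [-0.9, -0.4, 0.0]
opening: 0.0425
grip_force: 25.6
t: 18.8
tool_pos: [0.6577, 0.0847, 0.1501]
tool_rot: [2.215, 2.215, 0.014]
contact_force: [0.5, 0.4, 1.8]
opening: 0.0752
grip_force: 0.0
t: 19.22
tool_pos: [0.6089, 0.0085, 0.2186]
tool_rot: [2.222, 2.217, 0.004]
contact_force: [0.2, 0.6, -0.1]
opening: 0.075
grip_force: 0.0
```

View pics/f1.png

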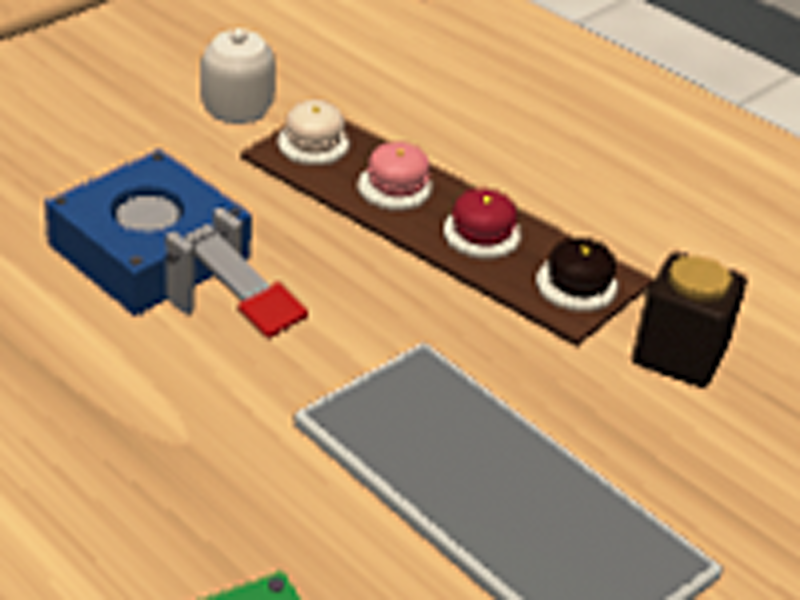

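View pics/w8.png

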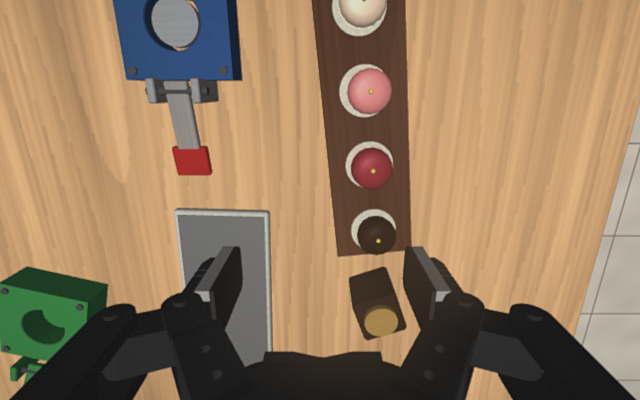

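The side crop shows all four on their marks in order. The pearls are at (316,110), (400,153), (487,201) and (586,250). The wrist view shows them at (364,1), (371,91), (373,171) and (378,240). I'll check the centring.

```bash
python3 - <<'E'
from h import *
T=pose('side',None);W=np.load('pics/w8.npz')['T']
M=[(643.3,163.3),(651.5,85.6),(659,8.2),(667.1,-70.2)]
for m,(u,v),(a,b) in zip(M,[(316,110),(400,153),(487,201),(586,250)],[(364,1),(371,91),(373,171),(378,240)]):
    print(m,(ray('side',T,270+u/4-.4,140+v/4-.4,.0385)[:2]*1000).round(1),(ray('wrist',W,a,b,.0385)[:2]*1000).round(1))
E
```

```text
(643.3, 163.3) [643.5 164.3] [644.3 160.6]
(651.5, 85.6) [652.1  85.7] [653.7  85.1]
(659, 8.2) [657.5   7.6] [659.2   7.1]
(667.1, -70.2) [667.7 -70.2] [668.2 -70.2]
```

All are within 3 mm, so I'll hand in.

```bash
python3 -c "
from station import ctrl
print(ctrl.finish_job())"
```

```text
the job is handed in; nothing more can be done
None
```

I handed the job in after about 19 s of robot time: cream, pink, raspberry and chocolate are on marks 1 to 4, palest beside the pot, each measured within 3 mm of its mark's centre; no verdict came back.

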